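# Make up two glazing kits

## Task

Make up the two glazing kits for the class: on the rectangular carrier the slim glaze jar and the tumbler, on the round carrier the wide glaze jar and the bud vase. Push each jar down into its carrier's clip socket until it clicks fully home, and stand the pot upright in the middle of the cork mat beside it. Leave the bowl and the mug where they are, and knock over or drop nothing; let go of everything at the end.

Things in the scene. Friction and masses are not known exactly. Their poses are not given: they have to be found in the camera images.
- slim_jar_center (a point): centre (half-way up) of the slim glaze jar: white plastic, grey lid, 40 mm across, 85 mm high, about 140 g. z up. Foot flange 50 mm across, 9 mm high, bevelled below to 34 mm with the 40 mm body straight above it. Grip it at or a little above the middle, so that the fingers stay above the 20 mm high socket ring.
- wide_jar_center (a point): centre (half-way up) of the wide glaze jar: white plastic, grey lid, 60 mm across, 82 mm high, about 200 g. z up. Foot flange 50 mm across, 9 mm high, bevelled below to 34 mm, with a 41 mm neck up to 25 mm height and the 60 mm body above that. Grip it at or a little above the middle, so that the fingers stay above the 20 mm high socket ring.
- tumbler_center (a point): centre (half-way up) of the tumbler: an open, straight, ribbed cup of unglazed off-white pottery without a handle, 61 mm outside diameter, 80 mm high, about 160 g. z axis up along its axis.
- vase_center (a point): centre (half-way up) of the bud vase: unglazed off-white pottery, a straight body 60 mm in diameter up to 52 mm height, then a shoulder and a narrow neck 20 mm across flaring to a 30 mm mouth at 82 mm, about 200 g. z axis up along its axis.
- rect_socket (a point): axis of the rectangular carrier's clip socket at its floor (board top, 12 mm above table); z up. Grey ring, 64 mm inside, 88 outside, 20 high. 3 sprung steel balls in its wall, 15 mm up, reach in to a 44 mm circle: a jar's foot rests on them unsteadily 12 mm high and may tip if let go; held and pushed straight down (8 to 12 N) it clicks onto the floor. 110 mm from the mat.
- rect_mat (a point): centre of the top of the cork mat (90 mm across, 15 mm above the table) on the rectangular carrier, a wooden board 115 x 225 mm, 12 mm thick, fixed, lying at any yaw. z up. The carrier's clip socket is beside it, 110 mm between centres.
- round_socket (a point): axis of the round carrier's clip socket at its floor (board top, 12 mm above table); z up. Grey ring, 64 mm inside, 88 outside, 20 high. 3 sprung steel balls in its wall, 15 mm up, reach in to a 44 mm circle: a jar's foot rests on them unsteadily 12 mm high and may tip if let go; held and pushed straight down (8 to 12 N) it clicks onto the floor. 110 mm from the mat.
- round_mat (a point): centre of the top of the cork mat (90 mm across, 15 mm above the table) on the round carrier, a wooden disc 225 mm across, 12 mm thick, fixed, lying at any yaw. z up. The carrier's clip socket is beside it, 110 mm between centres.
- bowl_center (a point): centre of a small unglazed open bowl, 86 mm across, 38 mm high: not part of a kit, to be left where it stands.
- mug_center (a point): centre of an unglazed mug with a handle, 68 mm across, 75 mm high: not part of a kit, to be left where it stands.
Things that resemble listed ones, but are neither listed nor needed, are in the scene too. What is shaped like the part that bears wide_jar_center but purple is not meant.

How it is judged:
At the end, for the whole second after the job is handed in: Each jar within 8 mm of its own carrier's socket axis and within 4 mm of standing on the socket floor; tumbler and vase each within 15 mm of its own carrier's mat centre, standing on it (5 mm); all four upright within 0.1 rad, at rest and released (horizontal distance between slim_jar_center and rect_socket below 0.008 m and z of slim_jar_center in the frame of rect_socket between 0.0385 and 0.0465 m and horizontal distance between tumbler_center and rect_mat below 0.015 m and z of tumbler_center in the frame of rect_mat between 0.035 and 0.045 m and horizontal distance between wide_jar_center and round_socket below 0.008 m and z of wide_jar_center in the frame of round_socket between 0.037 and 0.045 m and horizontal distance between vase_center and round_mat below 0.015 m and z of vase_center in the frame of round_mat between 0.036 and 0.046 m and angle between each of slim_jar_center, tumbler_center, wide_jar_center, vase_center's own z axis and vertical below 0.1 rad and linear speed of each of slim_jar, tumbler, wide_jar, vase below 0.02 m/s and contact force between each of slim_jar, tumbler, wide_jar, vase and the fingers below 0.1 N); the robot touches nothing.
It fails at once if the bowl is moved by more than 25 mm (distance of bowl_center from where it was at the start of the episode above 0.025 m).
It fails at once if the mug is moved by more than 25 mm (distance of mug_center from where it was at the start of the episode above 0.025 m).
It fails at once if a jar, the tumbler or the vase is knocked over (angle between any of slim_jar_center, wide_jar_center, tumbler_center, vase_center's own z axis and vertical above 0.7 rad).
It fails at once if a jar, the tumbler or the vase is dropped (moves faster than 0.7 m/s out of the fingers) ((linear speed of slim_jar above 0.7 m/s and contact force between slim_jar and the fingers below 0.1 N) or (linear speed of wide_jar above 0.7 m/s and contact force between wide_jar and the fingers below 0.1 N) or (linear speed of tumbler above 0.7 m/s and contact force between tumbler and the fingers below 0.1 N) or (linear speed of vase above 0.7 m/s and contact force between vase and the fingers below 0.1 N)).
It also fails if it takes over 104 s, if anything falls off the work surface, if the arm or the gripper's body presses on something with over 40 N, if the wrist force passes 120 N, or if a joint passes its speed limit or range.

## Robot

A 6-joint arm with a two-finger parallel gripper is mounted at the origin on the work surface. World frame = base frame: x ahead of the robot, y to its left, z up, the work surface at z = 0. Lengths are in m, angles in rad, forces in N, time in s.
With the tool pointing down it reaches from about 0.35 to 0.8 m from the base axis. Payload 7.3 kg.
Tool frame: the origin (TCP) lies between the finger pads; the fingertips stand 11 mm ahead of it and the grasp point (between the pads) lies 8 mm behind it; z points along the fingers, y is the direction in which the jaws open and shut (so a half turn about z gives the same grasp; the last joint's range is limited). The gripper opens to 85 mm and grips with 20 to 120 N. Pads are 22 mm wide; open, the fingers measure 114 mm over their backs; the gripper's body (76 mm by 85 mm) begins 54 mm behind the grasp point. The pads swing forward as they close: fully open they stand 13 mm farther back than shut.
Start: joints at [-1.318, 0.342, 1.524, -0, 1.275, -0.146], TCP at [0.204, -0.484, 0.242] pointing down, gripper open.
Joint ranges: [-2.53, 2.53], [-0.77, 2.02], [0.04, 2.7], [-1, 4.14], [0.28, 2.66], [-3.11, 3.11]. Speed limits (rad/s): [2.57, 2.57, 3.14, 3.14, 3.14, 3.14].

## Interface

Orientations are given as a unit quaternion [w, x, y, z].
In Python, from rig import arm, eyes, job, spotter gives the robot as it stands.
- The arm moves only by the shell command python3 -m jog 'ROWS'. ROWS is JSON, a list of rows, each a list of 7 numbers: the opening, from 0 (shut) to 1 (fully open), then the shift along the world's x, y, z in mm, then the turn, a rotation vector about the world's x, y, z in rad. In form: [[hand, dx, dy, dz, wx, wy, wz], ...]. A call has 1 to 5 rows; each row shifts and turns the commanded pose from where the row before left it; what a row does not reach is not made up. A row lasts 1/8 s, in which the tool goes at most 62.5 mm and 10.7 degrees, less where a joint would pass 70% of its speed; a pose out of reach is approached as far as the arm can. A call is refused whole if a number of a shift passes 62.5 or a number of a turn 0.188, either way. A call with a gripper value outside its range is refused whole. The fingers move at their own pace and stop on an object; the grip force is fixed at half the most. Time passes only in rows, so rows that do not move let the fingers close. It gives the time, the measured TCP pose, the force and the opening at its end, in the units of the state.
- arm.state(): the state, without advancing time (a new reading comes with each control period).
- eyes.grab_frame(name): name is "scene" or "top" or "wrist"; returns the picture (420x560x3 uint8, blue, green, red); there is no depth.
- eyes.calibration(name): a dict with "fx", "fy", "cx", "cy" (pixels), "cam_to_world" (4x4, takes a point from camera to world coordinates). Camera axes: x right, y down, z forward; pixel columns grow to the right and rows downward; lengths in m; the calibration is good to about 2 mm. A picture is of the moment at which its call begins: read the wrist's pose just before it. calibration takes no time and is no camera call; for the wrist camera it gives the pose at the moment of the call.
- job.close_job(): hands the job in, once; it reports no verdict.
Trained networks look in the newest picture that a camera, given by its name, has taken for a name from the list of things; names that differ only in an ending like _2 or _b are one class to them, and where a whole thing is asked for, a point or a joint stands for the part that bears it (a point fixed in the world has none). Each returns a list of dicts, best first, with "confidence" (0 to 1); they miss things now and then, are a little off and sometimes report something else, mostly with a low value. They report only what shows in the picture. A call takes as long as a camera call. They do not tell look-alikes from the thing itself.
- spotter.cut_out(name, camera): "pixels" (420x560 bool, what is visible of it).
- spotter.tip_of(name, camera): "xyz" ([x, y, z] in m, in the coordinates of the camera as it stood for that picture, good to about 4 mm: a listed point, or the origin of a listed thing).
The state is a dict: "time_s": time; "q": joint angles; "joint_velocities": joint speeds; "effort": joint torques, N m; "tool_pos": TCP position; "tcp_rot": TCP orientation; "ft_force": force on the tool from outside, world axes, zero at the start; "wrist_torque": the same for the moment, N m; "opening": finger opening in m.
Only numpy, scipy, OpenCV 4.12 (cv2) and the standard library are available. Lean on these libraries where they do the work, as an engineer would, in place of code of your own. Each camera call takes 0.05 s, during which the arm holds its last target.

## Working session

There is one attempt and no reset: what is moved stays moved. The work goes in short steps, Python scripts to look and compute and a shell command to move; the robot and the scene stay as the last step left them, time stands still between calls to the robot, and variables do not carry over. Pictures are saved under pics/ and viewed, and the job is handed in when it is done.

```bash
ls; mkdir -p pics; python3 - <<'E'
from rig import arm, eyes
import cv2
print(arm.state())
for n in ("scene","top","wrist"):
    im=eyes.grab_frame(n); cv2.imwrite(f"pics/a_{n}.png",im)
    print(n,eyes.calibration(n))
E
```

```text
pics
{'time_s': 0.0, 'q': array([-1.31797958e+00,  3.42719357e-01,  1.52503828e+00, -2.70916204e-05,
        1.27541384e+00, -1.45988858e-01]), 'joint_velocities': array([-0.00159797,  0.00027144, -0.00118377,  0.00063286,  0.00045107,
        0.00030982]), 'effort': array([-5.60774806e-04, -4.33682084e+01, -2.46015966e+01, -2.04979920e-04,
        7.73687119e-03, -9.49127752e-06]), 'tool_pos': array([ 0.20378462, -0.48340243,  0.24162028]), 'tcp_rot': array([-7.87594139e-04,  9.80183959e-01,  1.98087818e-01, -5.50831047e-05]), 'ft_force': array([-0.20891074, -0.20188094, -0.64258809]), 'wrist_torque': array([ 0.0159474 , -0.03236849, -0.03134296]), 'opening': 0.0851648984383407}
scene {'fx': 436.99157362460005, 'fy': 436.99157362460005, 'cx': 277.09795516887976, 'cy': 215.2850578413795, 'cam_to_world': array([[ 0.60982778,  0.68326857, -0.40156463,  1.05433652],
       [ 0.79240542, -0.53479174,  0.29341342, -0.33294722],
       [-0.01427328, -0.49713364, -0.86755658,  1.10213378],
       [ 0.        ,  0.        ,  0.        ,  1.        ]])}
top {'fx': 498.55353586757354, 'fy': 498.55353586757354, 'cx': 287.35773179381863, 'cy': 210.25252892378776, 'cam_to_world': array([[ 2.50353197e-03, -9.95825561e-01,  9.12424433e-02,
         4.52091529e-01],
       [-9.99806633e-01, -7.12956370e-04,  1.96516843e-02,
         2.06613051e-02],
       [-1.95045976e-02, -9.12739986e-02, -9.95634786e-01,
         1.36809876e+00],
       [ 0.00000000e+00,  0.00000000e+00,  0.00000000e+00,
         1.00000000e+00]])}
wrist {'fx': 334.0944871107735, 'fy': 334.0944871107735, 'cx': 278.2441046336331, 'cy': 208.89531362844087, 'cam_to_world': array([[ 0.38707516, -0.87845224, -0.28016868,  0.27401196],
       [-0.92204719, -0.36921498, -0.1162294 , -0.4539329 ],
       [-0.0013405 ,  0.30331825, -0.95288837,  0.373574  ],
       [ 0.        ,  0.        ,  0.        ,  1.        ]])}
```

View pics/a_top.png

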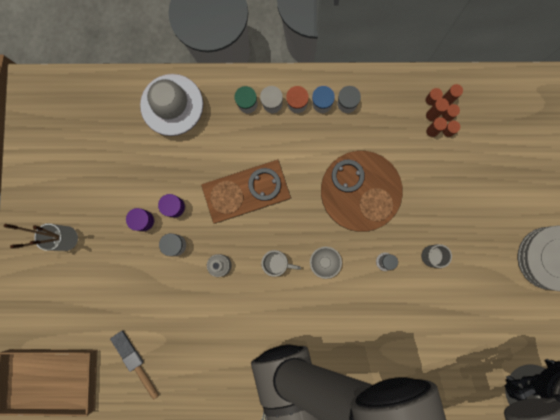

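View pics/a_scene.png

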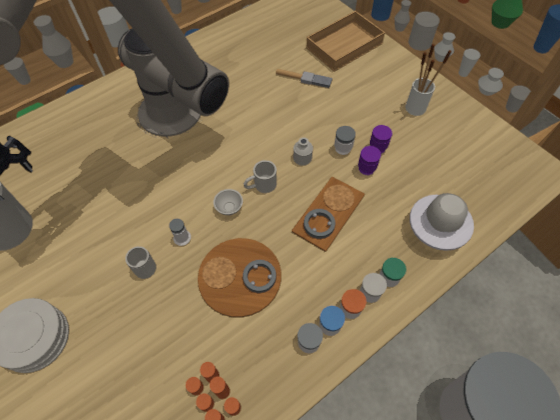

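View pics/a_wrist.png

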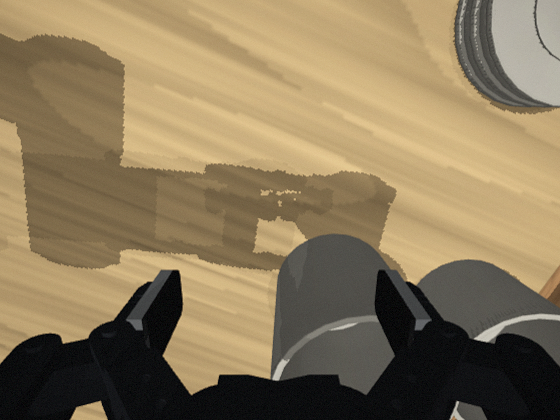

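The top view shows the wide jar candidates: grey lid at (171,244) and purple at (140,219) and (171,205). The grey-lidded white one at (171,244) fits. The slim jar is at (388,262), tumbler (436,257), vase (219,265), mug (277,264) and bowl (326,262). On the rectangular carrier the socket is at (265,184) and the mat at (227,196). On the round carrier the socket is at (348,176) and the mat at (376,204).

```bash
cat > h.py <<'E'
import numpy as np, cv2
from rig import arm, eyes, spotter
def w2p(P,c):
    T=np.linalg.inv(c["cam_to_world"]); p=T[:3,:3]@np.asarray(P)+T[:3,3]
    return np.array([c["fx"]*p[0]/p[2]+c["cx"],c["fy"]*p[1]/p[2]+c["cy"]])
def p2w(u,v,z,c):
    d=c["cam_to_world"][:3,:3]@np.array([(u-c["cx"])/c["fx"],(v-c["cy"])/c["fy"],1]); o=c["cam_to_world"][:3,3]
    return o+d*(z-o[2])/d[2]
E
python3 - <<'E'
from h import *
for cam in ("top","scene"):
    im=eyes.grab_frame(cam); c=eyes.calibration(cam)
    for n in ["slim_jar_center","wide_jar_center","tumbler_center","vase_center","rect_socket","rect_mat","round_socket","round_mat","bowl_center","mug_center"]:
        for r in spotter.tip_of(n,cam):
            T=c["cam_to_world"]; p=T[:3,:3]@np.array(r["xyz"])+T[:3,3]
            print(cam,n,round(r["confidence"],2),np.round(p,4),np.round(w2p(p,c)))
im=eyes.grab_frame("top"); cv2.imwrite("pics/b1.png",cv2.resize(im[150:290,120:460],(800,330),interpolation=cv2.INTER_CUBIC))
im=eyes.grab_frame("scene"); cv2.imwrite("pics/b2.png",cv2.resize(im[110:330,110:410],(800,586),interpolation=cv2.INTER_CUBIC))
print(arm.state()["time_s"])
E
```

```text
top slim_jar_center 0.78 [ 0.4414 -0.2132  0.0429] [386. 260.]
top wide_jar_center 0.92 [0.4768 0.3531 0.0437] [172. 246.]
top wide_jar_center 0.86 [0.5479 0.4351 0.0463] [142. 220.]
top wide_jar_center 0.69 [0.5826 0.3521 0.0427] [174. 207.]
top tumbler_center 0.85 [ 0.4533 -0.345   0.0381] [436. 256.]
top tumbler_center 0.21 [0.4352 0.0782 0.0376] [275. 262.]
top vase_center 0.7 [0.4313 0.2321 0.0419] [217. 264.]
top rect_mat 0.57 [0.611  0.2184 0.0162] [225. 197.]
top round_socket 0.85 [ 0.6755 -0.1163  0.0113] [347. 174.]
top round_mat 0.8 [ 0.5987 -0.1937  0.0132] [376. 202.]
top bowl_center 0.56 [ 0.4344 -0.0525  0.0207] [324. 263.]
top mug_center 0.71 [0.4311 0.0787 0.0394] [275. 264.]
scene slim_jar_center 0.7 [ 0.445  -0.2178  0.0415] [180. 233.]
scene slim_jar_center 0.29 [ 0.454  -0.3458  0.0431] [141. 262.]
scene wide_jar_center 0.92 [0.4819 0.3529 0.0416] [345. 141.]
scene wide_jar_center 0.8 [0.545  0.4379 0.0448] [379. 139.]
scene wide_jar_center 0.66 [0.5859 0.3567 0.0405] [369. 162.]
scene tumbler_center 0.87 [ 0.4591 -0.346   0.0419] [142. 263.]
scene vase_center 0.59 [0.4258 0.2317 0.0394] [303. 149.]
scene rect_socket 0.82 [0.6485 0.1147 0.0103] [320. 224.]
scene rect_mat 0.57 [0.6132 0.2143 0.0158] [339. 197.]
scene round_mat 0.76 [ 0.5955 -0.1903  0.0157] [221. 271.]
scene bowl_center 0.66 [ 0.4371 -0.0507  0.0159] [230. 204.]
scene mug_center 0.73 [0.4343 0.0813 0.0389] [265. 176.]
scene mug_center 0.49 [ 0.4334 -0.0525  0.0189] [229. 203.]
1.35
```

View pics/b1.png

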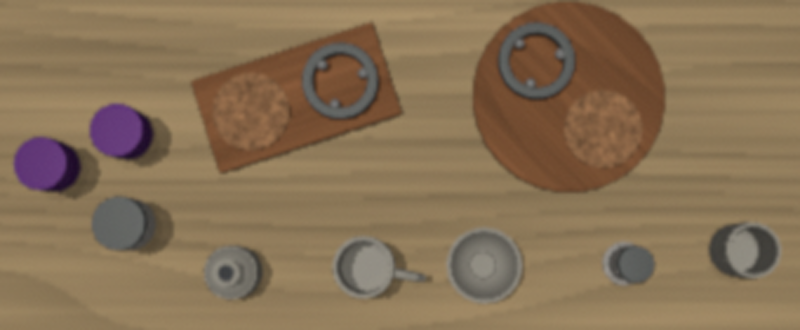

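View pics/b2.png

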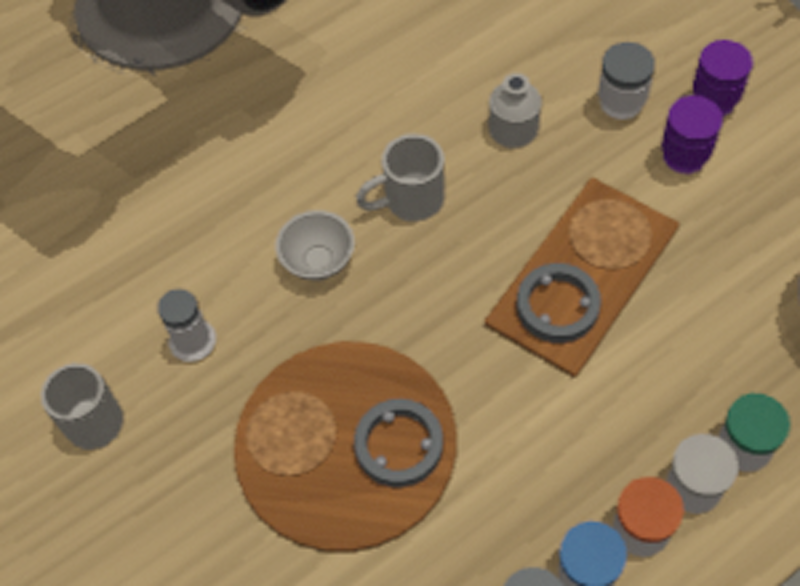

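```bash
python3 -m jog '[[1,54,56,0,0,0,0],[1,54,56,0,0,0,0],[1,54,56,0,0,0,0],[1,0,0,0,0,0,0]]'
cat >> h.py <<'E'
NM=["slim_jar_center","wide_jar_center","tumbler_center","vase_center","rect_socket","rect_mat","round_socket","round_mat"]
def look(tag,names=NM):
    s=arm.state(); c=eyes.calibration("wrist"); im=eyes.grab_frame("wrist"); cv2.imwrite(f"pics/{tag}.png",im)
    np.savez(f"pics/{tag}.npz",**c)
    T=c["cam_to_world"]
    for n in names:
        for r in spotter.tip_of(n,"wrist"):
            p=T[:3,:3]@np.array(r["xyz"])+T[:3,3]
            print(n,round(r["confidence"],2),np.round(p,4),np.round(w2p(p,c)))
        
    print(arm.state()["time_s"],np.round(s["tool_pos"],4))
E
python3 - <<'E'
from h import *
look("w1",["slim_jar_center","tumbler_center"])
E
```

```text
time_s: 1.85
tool_pos: [0.3364, -0.3459, 0.2426]
tcp_rot: [-0.0, 0.98, 0.201, 0.0]
ft_force: [0.2, -0.4, 0.4]
opening: 0.0853
slim_jar_center 0.72 [ 0.4404 -0.2207  0.0421] [195.  21.]
tumbler_center 0.92 [ 0.4547 -0.3477  0.0391] [331.  67.]
2.0 [ 0.3364 -0.3459  0.2426]
```

View pics/w1.png

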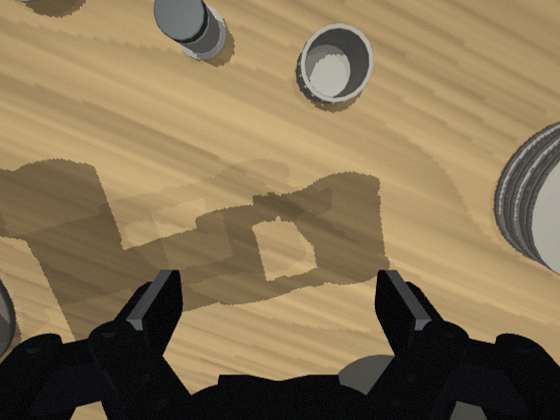

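The wrist picture shows the slim jar's lid at (180,18) and foot at (205,42), with the tumbler's rim centred near (336,62). I'll move closer.

```bash
python3 -m jog '[[1,15,50,0,0,0,0],[1,15,40,0,0,0,0],[1,0,0,0,0,0,0]]'
python3 - <<'E'
from h import *
look("w2",["slim_jar_center","tumbler_center"])
E
```

```text
time_s: 2.38
tool_pos: [0.3637, -0.2583, 0.2424]
tcp_rot: [-0.0, 0.98, 0.198, -0.0]
ft_force: [-0.2, -1.3, -0.0]
opening: 0.0851
tumbler_center 0.7 [ 0.4507 -0.349   0.0363] [397. 136.]
2.525 [ 0.3637 -0.2583  0.2424]
```

View pics/w2.png

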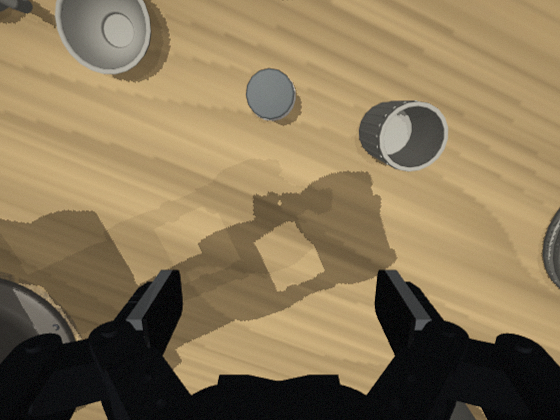

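Here the lid is centred at (270,94) and the tumbler rim at about (413,136).

```bash
python3 - <<'E'
from h import *
c=dict(np.load("pics/w2.npz"))
print(p2w(270.5,94,.085,c),p2w(413,136,.080,c))
c=dict(np.load("pics/w1.npz"))
print(p2w(336,62,.080,c))
c=eyes.calibration("top")
for u,v in [(388.5,262.5)]: print(p2w(u,v,.085,c))
E
```

```text
[ 0.43752616 -0.22003523  0.085     ] [ 0.45357052 -0.34647285  0.08      ]
[ 0.45361218 -0.34641089  0.08      ]
[ 0.43605808 -0.21233965  0.085     ]
```

```bash
python3 -m jog '[[1,40,20,0,0,0,0],[1,34,18,0,0,0,0],[1,0,0,-30,0,0,0],[1,0,0,-50,0,0,0],[1,0,0,0,0,0,0]]'
python3 - <<'E'
from h import *
look("w3",[])
E
```

```text
time_s: 3.15
tool_pos: [0.4359, -0.221, 0.1595]
tcp_rot: [-0.003, 0.98, 0.197, -0.003]
ft_force: [-0.7, 0.2, 0.8]
opening: 0.0856
3.2 [ 0.4359 -0.221   0.1595]
```

View pics/w3.png

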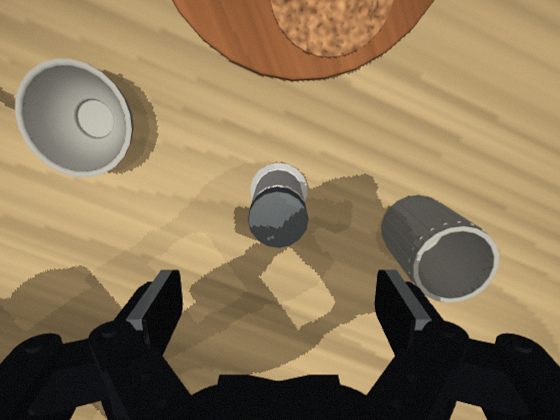

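The jar sits centred between the fingers at (278,205), and the tumbler on the right is clear. Going down and closing.

```bash
python3 -m jog '[[1,2,1,-55,0,0,0],[1,0,0,-40,0,0,0],[1,0,0,-20,0,0,0],[1,0,0,0,0,0,0]]'
python3 -m jog '[[0,0,0,0,0,0,0],[0,0,0,0,0,0,0],[0,0,0,0,0,0,0],[0,0,0,0,0,0,0]]'
python3 -m jog '[[0,0,0,0,0,0,0],[0,0,0,0,0,0,0]]'
```

```text
time_s: 3.7
tool_pos: [0.4405, -0.221, 0.048]
tcp_rot: [0.0, 0.98, 0.198, 0.0]
ft_force: [-0.3, -0.4, -0.4]
opening: 0.0852
time_s: 4.2
tool_pos: [0.4406, -0.2201, 0.0485]
tcp_rot: [0.001, 0.98, 0.198, 0.001]
ft_force: [-1.0, 0.9, 7.5]
opening: 0.0394
time_s: 4.45
tool_pos: [0.4406, -0.2201, 0.0486]
tcp_rot: [0.001, 0.98, 0.198, 0.001]
ft_force: [-0.6, 1.1, 6.8]
opening: 0.0392
```

```bash
python3 -m jog '[[0,0,0,30,0,0,0],[0,0,0,60,0,0,0],[0,0,0,60,0,0,0],[0,20,55,0,0,0,0],[0,20,55,0,0,0,0]]'
python3 -m jog '[[0,20,55,0,0,0,0],[0,20,55,0,0,0,0],[0,20,55,0,0,0,0],[0,0,0,0,0,0,0]]'
python3 - <<'E'
from h import *
look("w4",["rect_socket","rect_mat"])
E
```

```text
time_s: 5.08
tool_pos: [0.4805, -0.1091, 0.1987]
tcp_rot: [0.001, 0.98, 0.197, 0.001]
ft_force: [1.1, 0.2, -2.0]
opening: 0.0389
time_s: 5.58
tool_pos: [0.5405, 0.059, 0.1974]
tcp_rot: [-0.0, 0.98, 0.201, 0.0]
ft_force: [-0.3, -1.2, -1.5]
opening: 0.0392
5.725 [0.5405 0.059  0.1974]
```

View pics/w4.png

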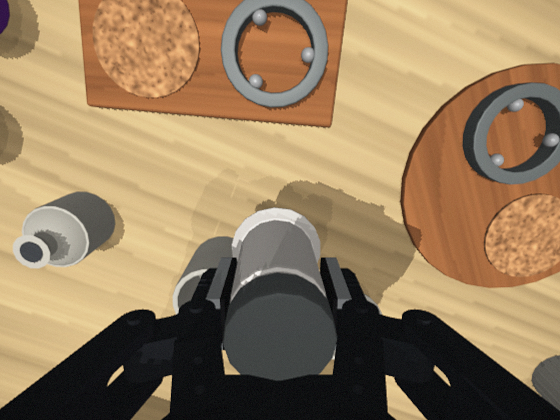

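The view shows the jar held upright, the rectangular socket ring at (275,50), its mat at (147,42), and the vase at (60,235). I'll nudge forward for a full view of the ring.

```bash
python3 -m jog '[[0,40,16,0,0,0,0],[0,0,0,0,0,0,0]]'
python3 - <<'E'
from h import *
look("w5",["rect_socket","rect_mat"])
im=cv2.imread("pics/w5.png"); cv2.imwrite("pics/w5z.png",cv2.resize(im[20:220,60:380],None,fx=2.5,fy=2.5,interpolation=cv2.INTER_CUBIC))
E
```

```text
time_s: 5.98
tool_pos: [0.5815, 0.0701, 0.1971]
tcp_rot: [0.0, 0.98, 0.197, 0.0]
ft_force: [-0.5, 0.1, -0.7]
opening: 0.0388
rect_mat 0.55 [0.6124 0.2115 0.0172] [144.  95.]
6.125 [0.5815 0.0701 0.1971]
```

View pics/w5z.png

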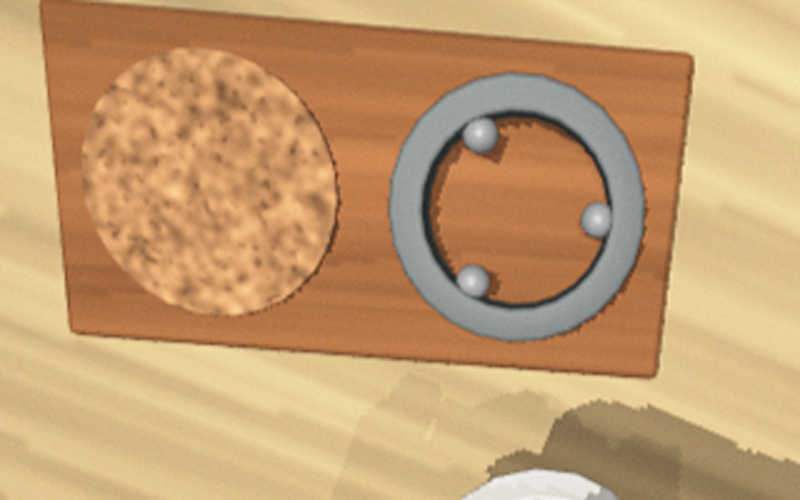

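```bash
cat >> h.py <<'E'
from scipy.optimize import least_squares
def circ(box,z,r,c):
    # box: x0,x1,y0,y1 pixel extents of a horizontal circle radius r at height z
    t=np.linspace(0,2*np.pi,181)
    def ext(x):
        P=np.array([w2p([x[0]+r*np.cos(a),x[1]+r*np.sin(a),z],c) for a in t])
        return np.array([P[:,0].min(),P[:,0].max(),P[:,1].min(),P[:,1].max()])
    g=p2w((box[0]+box[1])/2,(box[2]+box[3])/2,z,c)[:2]
    s=least_squares(lambda x:ext(x)-box,g); return s.x,s.fun
E
python3 - <<'E'
from h import *
c=dict(np.load("pics/w5.npz"))
f=lambda b:np.array([60+b[0]/2.5,60+b[1]/2.5,20+b[2]/2.5,20+b[3]/2.5])
print(circ(f([390,645,73,341]),.032,.044,c))
print(circ(f([424,611,110,308]),.032,.032,c))
print(circ(f([82,338,47,317]),.015,.045,c))
E
```

```text
(array([0.64590066, 0.1076757 ]), array([-0.87749923,  0.87871299, -0.65203117,  0.87337648]))
(array([0.64627639, 0.10784148]), array([-0.32904971,  0.3293571 ,  0.0758557 , -0.06395668]))
(array([0.61153745, 0.21216415]), array([ 0.19128565, -0.19341536,  0.42259544, -0.52608989]))
```

```bash
python3 - <<'E'
from h import *
im=cv2.imread("pics/w5.png"); cv2.imwrite("pics/w5y.png",cv2.resize(im[190:320,200:360],None,fx=4,fy=4,interpolation=cv2.INTER_CUBIC))
c=dict(np.load("pics/w5.npz"))
R=np.array([0.5815,0.0701]); tx=np.array([.9216,.388])
t=np.linspace(0,2*np.pi,181)
for o in (-.004,-.002,0,.002):
    ctr=R+tx*o
    for dz in (-.0485,-.0395):
      P=np.array([w2p([ctr[0]+.025*np.cos(a),ctr[1]+.025*np.sin(a),.1971+dz],c) for a in t]); print(o,dz,P.min(0),P.max(0))
E
```

```text
-0.004 -0.0485 [236.22054653 205.17036481] [321.45292518 283.60770293]
-0.004 -0.0395 [234.2994613  210.04922667] [323.43660973 291.5566943 ]
-0.002 -0.0485 [236.08165147 201.77012997] [321.57825522 280.69459644]
-0.002 -0.0395 [234.1479482  206.50284823] [323.57431904 288.53985073]
0 -0.0485 [235.94189216 198.3479241 ] [321.70436432 277.76407327]
0 -0.0395 [233.99544884 202.93245486] [323.71292507 285.50417232]
0.002 -0.0485 [235.80126051 194.90353355] [321.83125977 274.81597675]
0.002 -0.0395 [233.84195356 199.33780179] [323.85243662 282.44948212]
```

View pics/w5y.png

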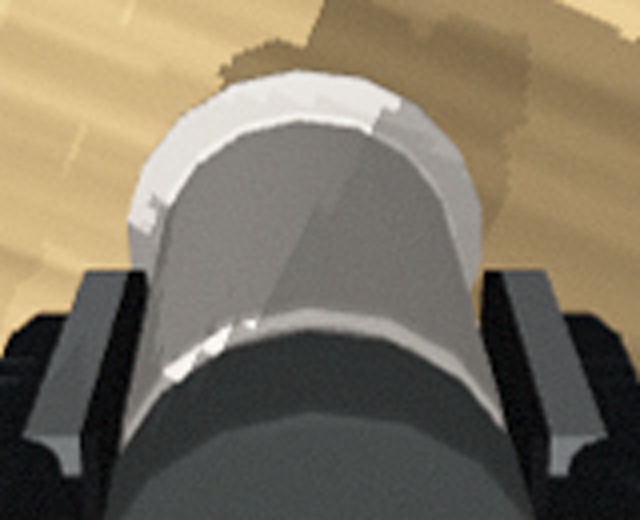

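```bash
python3 -m jog '[[0,34,19,0,0,0,0],[0,33,19,0,0,0,0],[0,0,0,-50,0,0,0],[0,0,0,-45,0,0,0],[0,0,0,0,0,0,0]]'
python3 - <<'E'
from h import *
look("w6",[])
cv2.imwrite("pics/s6.png",cv2.resize(eyes.grab_frame("scene")[80:280,220:420],None,fx=3,fy=3,interpolation=cv2.INTER_CUBIC))
E
```

```text
time_s: 6.75
tool_pos: [0.6439, 0.1082, 0.0988]
tcp_rot: [-0.001, 0.98, 0.198, -0.004]
ft_force: [-0.8, 0.2, -1.1]
opening: 0.0386
6.8 [0.6439 0.1082 0.0988]
```

View pics/w6.png

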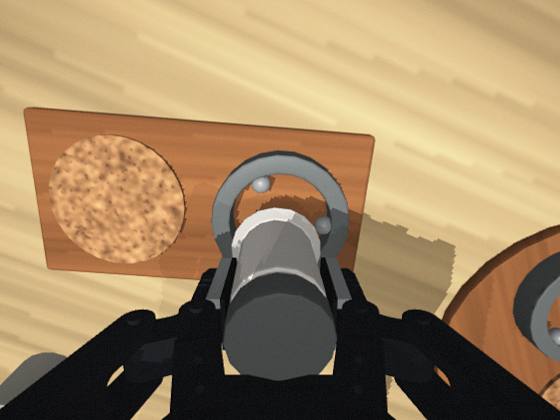

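View pics/s6.png

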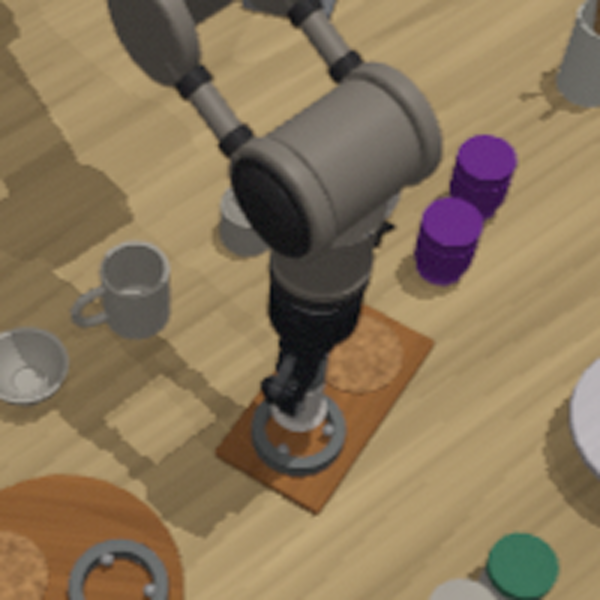

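The jar is upright above the ring, and the ring (280,200) shows it about 5 mm short. I'll correct and then lower.

```bash
python3 -m jog '[[0,5,0,0,0,0,0],[0,0,0,-14,0,0,0],[0,0,0,0,0,0,0]]'
python3 - <<'E'
from h import *
look("w7",[])
im=cv2.imread("pics/w7.png"); cv2.imwrite("pics/w7z.png",cv2.resize(im[150:310,190:390],None,fx=4,fy=3.7,interpolation=cv2.INTER_CUBIC))
E
```

```text
time_s: 7.22
tool_pos: [0.6513, 0.1091, 0.0873]
tcp_rot: [-0.0, 0.98, 0.198, -0.001]
ft_force: [0.2, -0.0, -1.1]
opening: 0.039
7.275 [0.6513 0.1091 0.0873]
```

View pics/w7z.png

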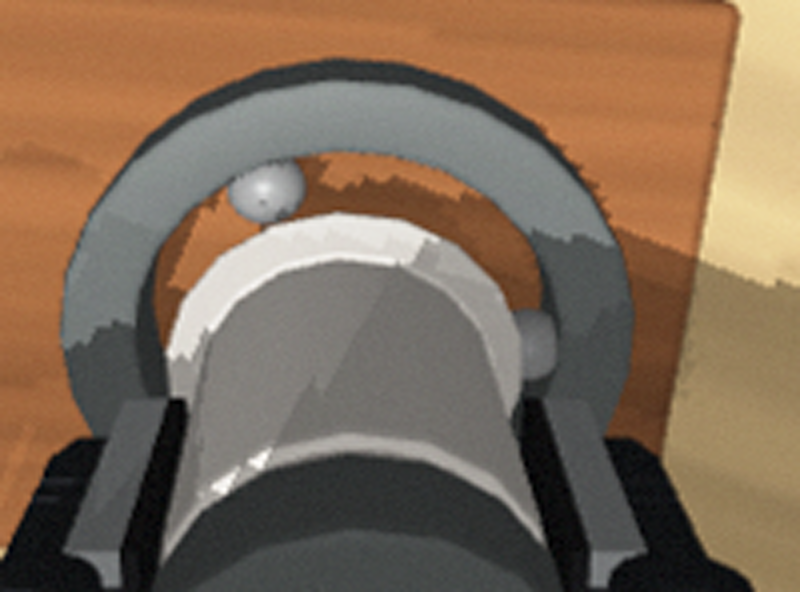

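Laterally centred: ring 347, foot 345 in the crop. I'll trim 2 mm back and lower onto the balls.

```bash
python3 -m jog '[[0,-2,-1,-6,0,0,0],[0,0,0,-6,0,0,0],[0,0,0,0,0,0,0]]'; python3 -m jog '[[0,0,0,-4,0,0,0],[0,0,0,0,0,0,0]]'
```

```text
time_s: 7.65
tool_pos: [0.6496, 0.1081, 0.0755]
tcp_rot: [-0.0, 0.98, 0.198, -0.001]
ft_force: [0.3, -0.4, -1.2]
opening: 0.0389
time_s: 7.9
tool_pos: [0.6504, 0.1082, 0.0728]
tcp_rot: [0.0, 0.98, 0.198, 0.001]
ft_force: [-0.3, -0.7, 2.9]
opening: 0.0391
```

```bash
python3 -m jog '[[0,-1,0,-3,0,0,0],[0,0,0,-2,0,0,0],[0,0,0,0,0,0,0]]'; python3 -m jog '[[0,0,0,-3,0,0,0],[0,0,0,0,0,0,0]]';  python3 -m jog '[[0,0,0,-3,0,0,0],[0,0,0,0,0,0,0]]'
```

```text
time_s: 8.28
tool_pos: [0.6498, 0.1083, 0.068]
tcp_rot: [0.0, 0.98, 0.198, 0.001]
ft_force: [0.4, -0.0, 1.6]
opening: 0.0387
time_s: 8.52
tool_pos: [0.6484, 0.108, 0.063]
tcp_rot: [-0.0, 0.98, 0.198, -0.001]
ft_force: [2.4, 0.6, -6.0]
opening: 0.0391
time_s: 8.78
tool_pos: [0.6488, 0.108, 0.0609]
tcp_rot: [0.0, 0.98, 0.198, -0.0]
ft_force: [0.3, -0.1, -2.2]
opening: 0.0386
```

```bash
python3 -m jog '[[0,0,0,-2,0,0,0],[0,0,0,0,0,0,0]]';  python3 -m jog '[[0,0,0,-1,0,0,0],[0,0,0,0,0,0,0]]'
```

```text
time_s: 9.02
tool_pos: [0.6491, 0.1082, 0.0606]
tcp_rot: [0.0, 0.98, 0.198, 0.0]
ft_force: [-1.6, 0.1, 6.7]
opening: 0.0392
time_s: 9.28
tool_pos: [0.6492, 0.1083, 0.0606]
tcp_rot: [0.0, 0.98, 0.198, 0.001]
ft_force: [-4.8, -0.8, 12.2]
opening: 0.0386
```

It has bottomed at the predicted height (0.0606). Releasing and lifting.

```bash
python3 -m jog '[[0,0,0,1,0,0,0],[1,0,0,1,0,0,0],[1,0,0,0,0,0,0],[1,0,0,0,0,0,0],[1,0,0,0,0,0,0]]'; python3 -m jog '[[1,0,0,15,0,0,0],[1,0,0,30,0,0,0],[1,0,0,40,0,0,0],[1,0,0,40,0,0,0],[1,0,0,0,0,0,0]]'
python3 - <<'E'
from h import *
look("w8",["slim_jar_center"])
E
```

```text
time_s: 9.9
tool_pos: [0.649, 0.1081, 0.0601]
tcp_rot: [0.0, 0.98, 0.198, -0.0]
ft_force: [-0.1, -0.5, 0.6]
opening: 0.0857
time_s: 10.52
tool_pos: [0.6511, 0.1083, 0.1908]
tcp_rot: [0.001, 0.98, 0.198, 0.005]
ft_force: [-0.1, 0.3, 0.7]
opening: 0.0855
slim_jar_center 0.67 [0.6465 0.1103 0.053 ] [274. 203.]
10.625 [0.6511 0.1083 0.1908]
```

View pics/w8.png

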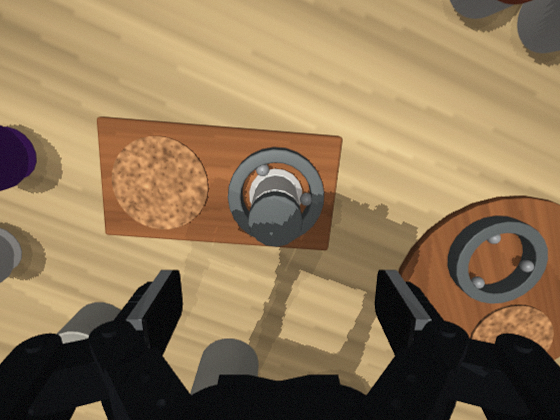

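The slim jar stands upright in the socket at (275,195), and tip_of gives z 0.053, which is seated. Next is the wide jar.

```bash
python3 -m jog '[[1,-45,40,10,0,0,0],[1,-45,40,10,0,0,0],[1,-45,40,0,0,0,0],[1,-45,40,0,0,0,0],[1,-45,40,0,0,0,0]]'; python3 -m jog '[[1,-5,5,0,0,0,0],[1,0,0,0,0,0,0]]'
python3 - <<'E'
from h import *
look("w9",["wide_jar_center","vase_center"])
E
```

```text
time_s: 11.25
tool_pos: [0.4218, 0.3089, 0.2042]
tcp_rot: [0.0, 0.98, 0.198, -0.001]
ft_force: [-0.0, 1.4, 0.8]
opening: 0.0856
time_s: 11.5
tool_pos: [0.4188, 0.3132, 0.2047]
tcp_rot: [0.0, 0.98, 0.199, -0.0]
ft_force: [0.2, -0.3, 0.9]
opening: 0.0853
vase_center 0.65 [0.4231 0.2312 0.043 ] [361. 220.]
11.65 [0.4188 0.3132 0.2047]
```

View pics/w9.png

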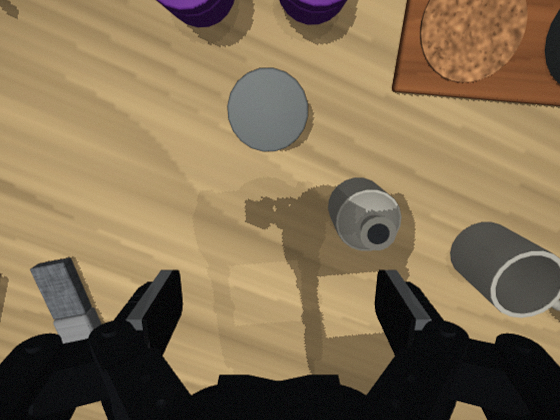

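The grey lid at (268,109) is the wide jar; the purple look-alikes are at the top edge (200,10) and (315,10). The vase's mouth is at (377,234). The enlarged crop taken earlier already showed this jar's white body.

```bash
python3 - <<'E'
from h import *
c=dict(np.load("pics/w9.npz"))
im=cv2.imread("pics/w9.png"); cv2.imwrite("pics/w9z.png",cv2.resize(im[0:200,150:410],None,fx=3,fy=3,interpolation=cv2.INTER_CUBIC))
for r in (.029,.03):print(circ([228,308,67,152],.082,r,c))
print(circ([362.5,393,219,249],.082,.015,c))
E
```

```text
(array([0.48045317, 0.34752766]), array([ 0.29637665, -0.29684588,  1.02443182, -1.206101  ]))
(array([0.48028812, 0.34745812]), array([-1.06437664,  1.065775  , -0.23625791,  0.35690076]))
(array([0.42547986, 0.22778094]), array([-3.12961073,  3.12059518, -1.8864553 ,  2.13311739]))
```

View pics/w9z.png

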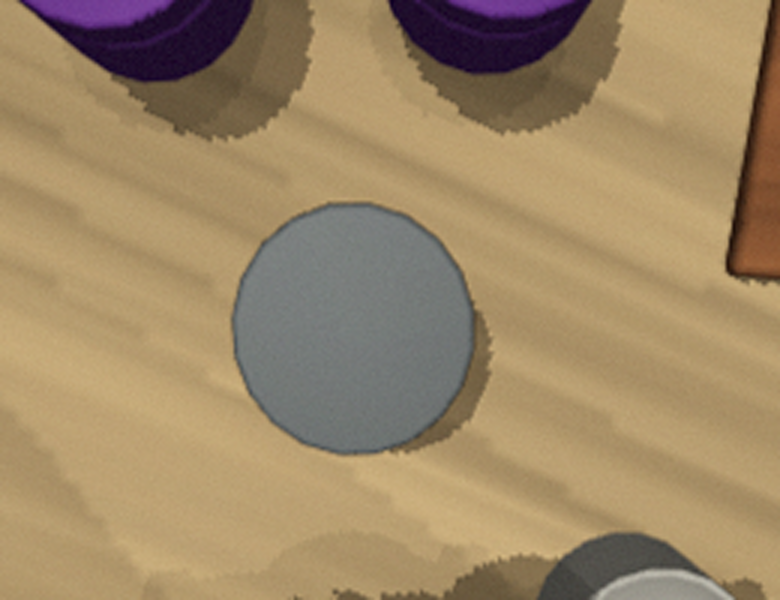

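```bash
python3 -m jog '[[1,31,17,0,0,0,0],[1,30,17,0,0,0,0],[1,0,0,-40,0,0,0],[1,0,0,-20,0,0,0],[1,0,0,0,0,0,0]]'
python3 - <<'E'
from h import *
look("w10",[])
E
```

```text
time_s: 12.28
tool_pos: [0.4801, 0.3456, 0.1433]
tcp_rot: [0.001, 0.98, 0.197, -0.002]
ft_force: [-0.9, 0.6, -0.1]
opening: 0.0849
12.325 [0.4801 0.3456 0.1433]
```

View pics/w10.png

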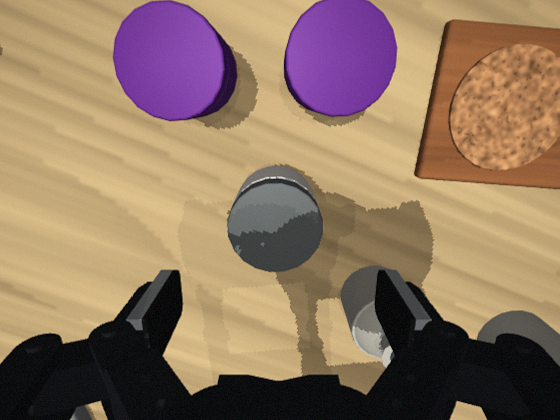

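The jar is centred between the fingers (275 against a mid of 279), and the vase at (370,320) is beyond the finger's swept width. Descending.

```bash
python3 -m jog '[[1,0,2,-50,0,0,0],[1,0,0,-30,0,0,0],[1,0,0,-17,0,0,0],[1,0,0,0,0,0,0]]'
python3 -m jog '[[0,0,0,0,0,0,0],[0,0,0,0,0,0,0],[0,0,0,0,0,0,0],[0,0,0,0,0,0,0]]'
```

```text
time_s: 12.82
tool_pos: [0.4803, 0.349, 0.0483]
tcp_rot: [0.0, 0.98, 0.198, -0.0]
ft_force: [0.2, 0.2, 0.4]
opening: 0.0852
time_s: 13.32
tool_pos: [0.4812, 0.3495, 0.0502]
tcp_rot: [-0.0, 0.98, 0.198, 0.002]
ft_force: [0.8, -1.6, 7.1]
opening: 0.0592
```

```bash
python3 -m jog '[[0,0,0,30,0,0,0],[0,0,0,60,0,0,0],[0,0,0,60,0,0,0],[0,12,-55,0,0,0,0],[0,12,-55,0,0,0,0]]'
python3 -m jog '[[0,12,-55,0,0,0,0],[0,12,-55,0,0,0,0],[0,12,-55,0,0,0,0],[0,12,-55,0,0,0,0],[0,12,-55,0,0,0,0]]'
python3 -m jog '[[0,12,-55,0,0,0,0],[0,14,-50,0,0,0,0],[0,0,0,0,0,0,0]]'
python3 - <<'E'
from h import *
look("w11",["round_socket","round_mat"])
im=cv2.imread("pics/w11.png"); cv2.imwrite("pics/w11z.png",im)
E
```

```text
time_s: 13.95
tool_pos: [0.5041, 0.2385, 0.1995]
tcp_rot: [-0.0, 0.98, 0.199, 0.001]
ft_force: [0.7, 0.1, -2.7]
opening: 0.0589
time_s: 14.58
tool_pos: [0.5641, -0.0375, 0.1987]
tcp_rot: [0.0, 0.98, 0.198, 0.0]
ft_force: [0.9, 1.1, -1.7]
opening: 0.0591
time_s: 14.95
tool_pos: [0.5903, -0.1446, 0.198]
tcp_rot: [0.001, 0.981, 0.196, 0.0]
ft_force: [0.9, 0.2, -2.1]
opening: 0.0589
round_mat 0.63 [ 0.5909 -0.1948  0.0154] [326. 204.]
15.1 [ 0.5903 -0.1446  0.198 ]
```

View pics/w11.png

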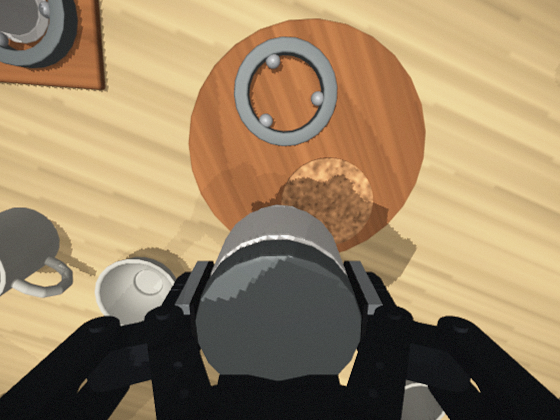

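```bash
python3 - <<'E'
import cv2
im=cv2.imread("pics/w11.png"); cv2.imwrite("pics/w11z.png",cv2.resize(im[20:260,180:430],None,fx=2.5,fy=2.5,interpolation=cv2.INTER_CUBIC))
cv2.imwrite("pics/w11y.png",cv2.resize(im[190:320,180:380],None,fx=4,fy=4,interpolation=cv2.INTER_CUBIC))
E
```

```text
(no output)
```

View pics/w11z.png

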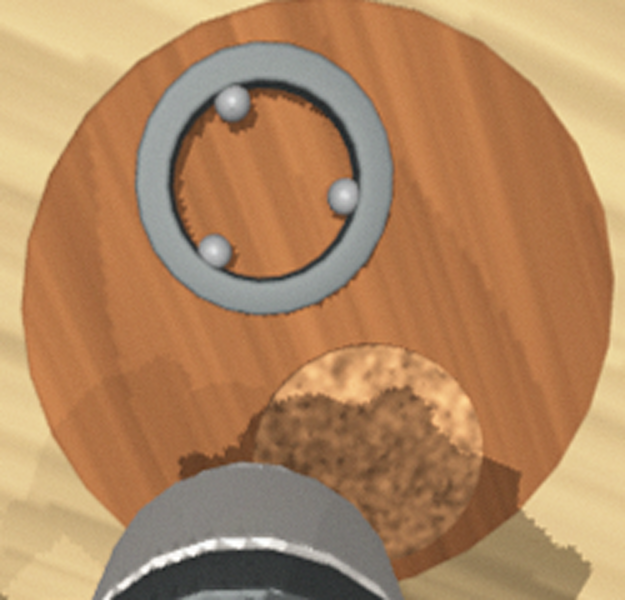

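View pics/w11y.png

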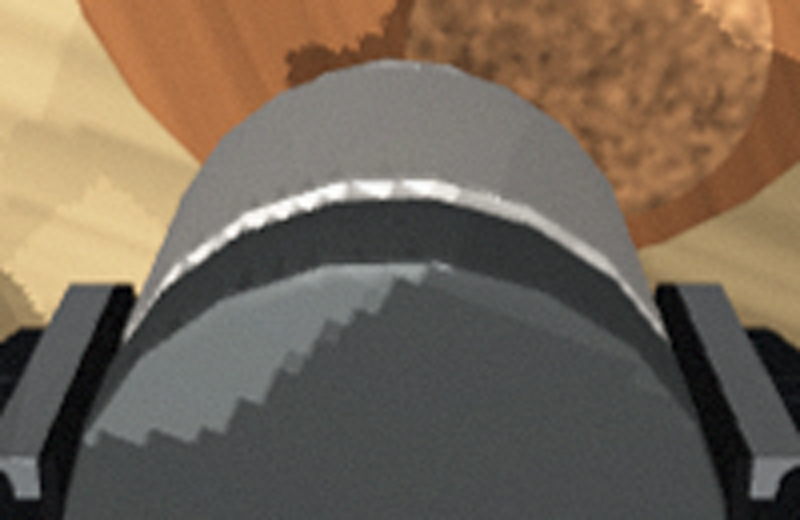

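```bash
python3 - <<'E'
from h import *
c=dict(np.load("pics/w11.npz"))
f=lambda b:np.array([180+b[0]/2.5,180+b[1]/2.5,20+b[2]/2.5,20+b[3]/2.5])
print(circ(f([136,393,41,315]),.032,.044,c))
print(circ(f([169,358,78,281]),.032,.032,c))
m=f([254,483,343,600])
t=np.linspace(0,2*np.pi,181)
def ext(x,r,z):
    P=np.array([w2p([x[0]+r*np.cos(a),x[1]+r*np.sin(a),z],c) for a in t]); return np.r_[P.min(0),P.max(0)]
s=least_squares(lambda x:(ext(x,.045,.015)-[m[0],m[2],m[1],0])[:3],[.6,-.19]); print("mat",s.x,s.fun)
R=np.array([0.5903,-0.1446]); tx=np.array([.9216,.388])
for o in (-.004,-.002,0,.002):
    print(o,ext(R+tx*o,.03,.173))
E
```

```text
(array([ 0.66941065, -0.11849413]), array([-0.84258987,  0.84245959, -0.41139236,  0.58052176]))
(array([ 0.6698247 , -0.11795771]), array([-0.19446216,  0.1945802 ,  0.35673657, -0.3959388 ]))
mat [ 0.59211776 -0.19589999] [-0.03064881  0.00244801  0.03055209]
-0.004 [221.12676413 209.34628255 336.64100111 313.74487467]
-0.002 [220.90431738 205.46738667 336.82452237 310.60108464]
0 [220.68030201 201.55968535 337.00933857 307.43628816]
0.002 [220.45470137 197.62285653 337.19546346 304.25027398]
```

```bash
python3 -m jog '[[0,41,14,0,0,0,0],[0,40,13,0,0,0,0],[0,0,0,-50,0,0,0],[0,0,0,-45,0,0,0],[0,0,0,0,0,0,0]]'
python3 - <<'E'
from h import *
look("w12",[])
im=cv2.imread("pics/w12.png"); cv2.imwrite("pics/w12z.png",cv2.resize(im[120:320,180:400],None,fx=3.5,fy=3,interpolation=cv2.INTER_CUBIC))
E
```

```text
time_s: 15.72
tool_pos: [0.6684, -0.1113, 0.0994]
tcp_rot: [-0.002, 0.98, 0.199, -0.004]
ft_force: [0.1, 0.1, -2.1]
opening: 0.0589
15.775 [ 0.6684 -0.1113  0.0994]
```

View pics/w12.png

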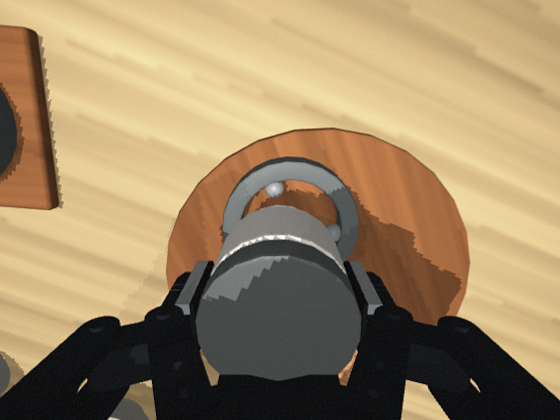

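The ring is at x≈291 and the jar at 280, so the jar sits about 6 mm to the +y side, which matches the pose readout. Correcting.

```bash
python3 -m jog '[[0,3,-6,0,0,0,0],[0,0,0,-12,0,0,0],[0,0,0,0,0,0,0]]'
python3 - <<'E'
from h import *
look("w13",[])
im=cv2.imread("pics/w13.png"); cv2.imwrite("pics/w13z.png",cv2.resize(im[120:320,180:400],None,fx=3.5,fy=3,interpolation=cv2.INTER_CUBIC))
E
```

```text
time_s: 16.15
tool_pos: [0.6736, -0.1199, 0.0909]
tcp_rot: [-0.0, 0.98, 0.198, -0.0]
ft_force: [-0.8, 1.1, -3.1]
opening: 0.0589
16.2 [ 0.6736 -0.1199  0.0909]
```

View pics/w13z.png

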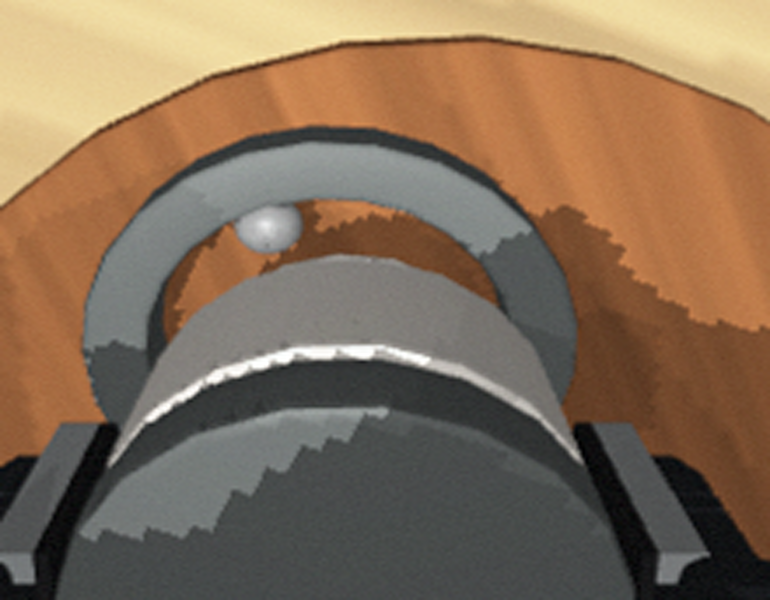

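Ring 330, jar 345 in the crop: about 2 mm off, and the readout agrees. Trim by (-2,+2) and lower.

```bash
python3 -m jog '[[0,-2,2,-6,0,0,0],[0,0,0,-6,0,0,0],[0,0,0,0,0,0,0]]'; python3 -m jog '[[0,0,0,-3,0,0,0],[0,0,0,0,0,0,0]]'
```

```text
time_s: 16.58
tool_pos: [0.6716, -0.1176, 0.0785]
tcp_rot: [-0.0, 0.98, 0.198, -0.001]
ft_force: [-0.4, 0.0, -2.2]
opening: 0.0589
time_s: 16.82
tool_pos: [0.672, -0.1178, 0.0761]
tcp_rot: [-0.0, 0.98, 0.198, -0.0]
ft_force: [-0.8, 0.8, -2.9]
opening: 0.0588
```

Floor is expected at TCP ≈ 0.062.

```bash
python3 -m jog '[[0,0,0,-3,0,0,0],[0,0,0,0,0,0,0]]'; python3 -m jog '[[0,0,0,-3,0,0,0],[0,0,0,0,0,0,0]]';  python3 -m jog '[[0,0,0,-3,0,0,0],[0,0,0,0,0,0,0]]';  python3 -m jog '[[0,0,0,-3,0,0,0],[0,0,0,0,0,0,0]]'
```

```text
time_s: 17.08
tool_pos: [0.6724, -0.1178, 0.0745]
tcp_rot: [0.0, 0.98, 0.198, 0.001]
ft_force: [-1.5, 0.8, 4.8]
opening: 0.0589
time_s: 17.32
tool_pos: [0.6725, -0.118, 0.0711]
tcp_rot: [0.0, 0.98, 0.198, 0.001]
ft_force: [-0.7, -0.1, 3.4]
opening: 0.0588
time_s: 17.58
tool_pos: [0.6715, -0.1177, 0.0661]
tcp_rot: [-0.0, 0.98, 0.198, -0.001]
ft_force: [0.0, 0.7, -4.5]
opening: 0.0591
time_s: 17.82
tool_pos: [0.6712, -0.1175, 0.063]
tcp_rot: [-0.001, 0.98, 0.198, -0.001]
ft_force: [-0.8, 0.4, -6.3]
opening: 0.0587
```

```bash
python3 -m jog '[[0,0,0,-2,0,0,0],[0,0,0,0,0,0,0]]'; python3 -m jog '[[0,0,0,-2,0,0,0],[0,0,0,0,0,0,0]]'
```

```text
time_s: 18.08
tool_pos: [0.672, -0.1177, 0.0623]
tcp_rot: [-0.0, 0.98, 0.198, -0.0]
ft_force: [-1.0, 1.3, -1.7]
opening: 0.0591
time_s: 18.32
tool_pos: [0.6722, -0.1176, 0.0622]
tcp_rot: [0.0, 0.98, 0.198, 0.0]
ft_force: [-4.9, 2.8, 8.8]
opening: 0.0585
```

```bash
python3 -m jog '[[0,0,0,-1,0,0,0],[0,0,0,2,0,0,0],[1,0,0,1,0,0,0],[1,0,0,0,0,0,0],[1,0,0,0,0,0,0]]'; python3 -m jog '[[1,0,0,15,0,0,0],[1,0,0,30,0,0,0],[1,0,0,40,0,0,0],[1,0,0,40,0,0,0],[1,0,0,0,0,0,0]]'
python3 - <<'E'
from h import *
look("w14",["wide_jar_center","round_mat"])
E
```

```text
time_s: 18.95
tool_pos: [0.6723, -0.118, 0.0623]
tcp_rot: [0.0, 0.98, 0.198, 0.0]
ft_force: [-0.4, -0.0, 0.3]
opening: 0.0851
time_s: 19.58
tool_pos: [0.674, -0.1184, 0.193]
tcp_rot: [0.002, 0.98, 0.198, 0.004]
ft_force: [-0.0, 0.4, -0.1]
opening: 0.0857
round_mat 0.83 [ 0.5914 -0.1983  0.0168] [317. 288.]
19.725 [ 0.674  -0.1184  0.193 ]
```

View pics/w14.png

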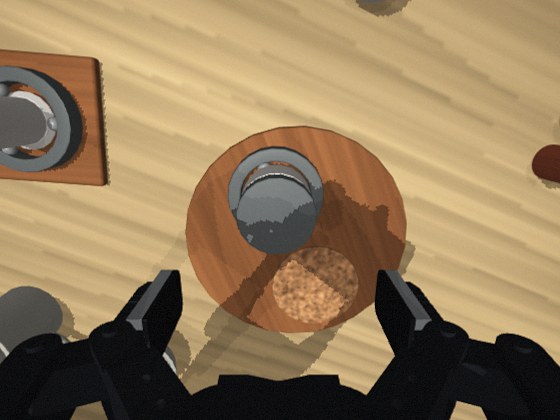

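The wide jar stands upright in its ring (lid at 278,212) and the mat is centred near (315,286). Next is the tumbler.

```bash
python3 - <<'E'
from h import *
c=dict(np.load("pics/w14.npz"))
print(circ([272,358,246.5,326],.015,.045,c))
print(circ([236,322,174,254],.094,.03,c))
E
python3 -m jog '[[1,-44,-45,0,0,0,0],[1,-44,-45,0,0,0,0],[1,-44,-45,0,0,0,0],[1,-44,-45,0,0,0,0],[1,-40,-44,0,0,0,0]]'; python3 -m jog '[[1,0,0,0,0,0,0]]'
```

```text
(array([ 0.58999763, -0.19633426]), array([ 0.11826689, -0.12109474,  1.62076703, -1.8984087 ]))
(array([ 0.67302414, -0.11975535]), array([ 1.83793637, -1.84640231,  0.7619872 , -1.03433459]))
time_s: 20.35
tool_pos: [0.4551, -0.3413, 0.1861]
tcp_rot: [-0.001, 0.98, 0.198, -0.001]
ft_force: [0.8, -1.0, 0.1]
opening: 0.0856
time_s: 20.48
tool_pos: [0.4541, -0.3432, 0.1862]
tcp_rot: [-0.001, 0.981, 0.195, -0.001]
ft_force: [0.2, 0.1, -0.0]
opening: 0.0856
```

```bash
python3 -m jog '[[1,-1,-3,-40,0,0,0],[1,0,0,0,0,0,0]]'
python3 - <<'E'
from h import *
look("w15",[])
E
```

```text
time_s: 20.72
tool_pos: [0.4551, -0.3414, 0.1441]
tcp_rot: [-0.003, 0.98, 0.198, -0.002]
ft_force: [-0.7, 0.3, -0.3]
opening: 0.0852
20.775 [ 0.4551 -0.3414  0.1441]
```

View pics/w15.png

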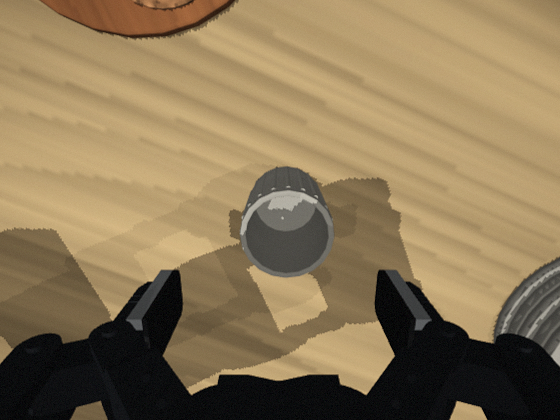

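The rim is centred at (286,232), so the tumbler is about 5 mm right of the finger midline. Correct by −5 mm in y.

```bash
python3 -m jog '[[1,0,-5,0,0,0,0],[1,0,0,-20,0,0,0],[1,0,0,0,0,0,0]]'
python3 - <<'E'
from h import *
look("w16",[])
E
```

```text
time_s: 21.15
tool_pos: [0.4563, -0.3483, 0.1273]
tcp_rot: [-0.0, 0.98, 0.198, -0.0]
ft_force: [-0.5, 0.7, 0.2]
opening: 0.0854
21.2 [ 0.4563 -0.3483  0.1273]
```

View pics/w16.png

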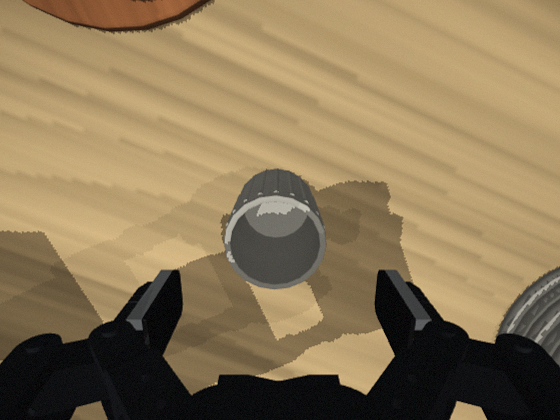

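```bash
python3 -m jog '[[1,-2,2,-45,0,0,0],[1,0,0,-30,0,0,0],[1,0,0,-16,0,0,0],[1,0,0,0,0,0,0]]'
python3 -m jog '[[0,0,0,0,0,0,0],[0,0,0,0,0,0,0],[0,0,0,0,0,0,0],[0,0,0,0,0,0,0]]'
```

```text
time_s: 21.7
tool_pos: [0.4544, -0.3466, 0.0363]
tcp_rot: [-0.0, 0.98, 0.198, -0.0]
ft_force: [-0.6, -1.0, 0.3]
opening: 0.0854
time_s: 22.2
tool_pos: [0.4551, -0.3473, 0.0383]
tcp_rot: [0.001, 0.98, 0.198, 0.001]
ft_force: [0.6, 1.2, 6.0]
opening: 0.0599
```

```bash
python3 -m jog '[[0,0,0,30,0,0,0],[0,0,0,60,0,0,0],[0,0,0,60,0,0,0],[0,14,51,0,0,0,0],[0,14,51,0,0,0,0]]'
python3 -m jog '[[0,14,51,0,0,0,0],[0,14,51,0,0,0,0],[0,14,51,0,0,0,0],[0,14,51,0,0,0,0],[0,14,51,0,0,0,0]]'
python3 -m jog '[[0,14,51,0,0,0,0],[0,14,51,0,0,0,0],[0,14,51,0,0,0,0],[0,14,51,0,0,0,0],[0,0,0,0,0,0,0]]'
python3 - <<'E'
from h import *
look("w17",["rect_mat"])
E
```

```text
time_s: 22.82
tool_pos: [0.4826, -0.244, 0.1881]
tcp_rot: [0.001, 0.98, 0.197, 0.001]
ft_force: [1.6, 0.5, -1.7]
opening: 0.0594
time_s: 23.45
tool_pos: [0.5526, 0.0121, 0.1873]
tcp_rot: [0.0, 0.98, 0.198, 0.001]
ft_force: [0.8, -0.7, -2.1]
opening: 0.0601
time_s: 24.08
tool_pos: [0.6083, 0.2183, 0.1866]
tcp_rot: [-0.0, 0.98, 0.2, 0.001]
ft_force: [0.6, -0.2, -2.1]
opening: 0.0597
rect_mat 0.6 [0.6137 0.2117 0.0154] [287. 186.]
24.175 [0.6083 0.2183 0.1866]
```

View pics/w17.png

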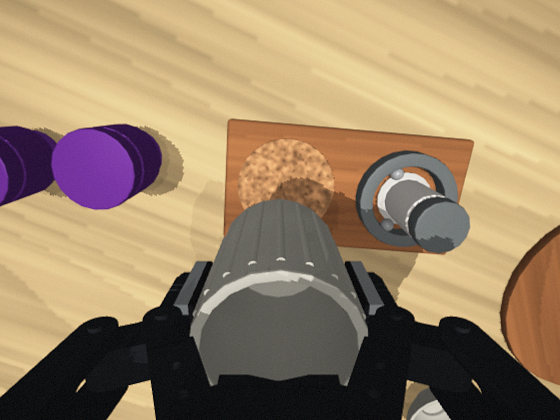

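The tumbler is held upright above the mat (287,186). The target is TCP (0.6125, 0.212), so move (+4,−6) and lower from 0.187 towards 0.053.

```bash
python3 -m jog '[[0,4,-6,0,0,0,0],[0,0,0,-40,0,0,0],[0,0,0,-40,0,0,0],[0,0,0,-35,0,0,0],[0,0,0,0,0,0,0]]'
python3 - <<'E'
from h import *
look("w18",[])
E
```

```text
time_s: 24.8
tool_pos: [0.6107, 0.2063, 0.0689]
tcp_rot: [0.0, 0.98, 0.197, -0.003]
ft_force: [-0.4, 0.1, -1.9]
opening: 0.06
24.85 [0.6107 0.2063 0.0689]
```

View pics/w18.png

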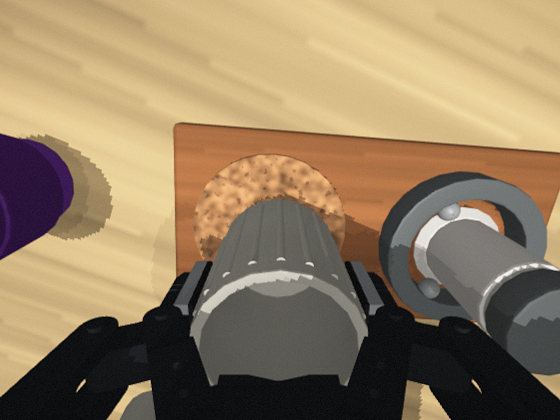

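The tumbler is about 6 mm right of the mat centre (281 against 270), so move +5.5 mm in y.

```bash
python3 -m jog '[[0,1,5,0,0,0,0],[0,0,0,-6,0,0,0],[0,0,0,-5,0,0,0],[0,0,0,0,0,0,0]]'; python3 -m jog '[[0,0,0,-2,0,0,0],[0,0,0,0,0,0,0]]'
```

```text
time_s: 25.35
tool_pos: [0.6129, 0.2134, 0.0599]
tcp_rot: [0.0, 0.98, 0.198, -0.001]
ft_force: [0.4, -0.9, -1.9]
opening: 0.0593
time_s: 25.6
tool_pos: [0.6132, 0.2134, 0.0582]
tcp_rot: [0.0, 0.98, 0.198, -0.0]
ft_force: [0.1, 0.1, -1.4]
opening: 0.0602
```

```bash
python3 -m jog '[[0,0,0,-3,0,0,0],[0,0,0,0,0,0,0]]'; python3 -m jog '[[0,0,0,-2,0,0,0],[0,0,0,0,0,0,0]]'; python3 -m jog '[[0,0,0,-1,0,0,0],[0,0,0,0,0,0,0]]'
```

```text
time_s: 25.85
tool_pos: [0.6131, 0.2133, 0.055]
tcp_rot: [0.0, 0.98, 0.198, -0.0]
ft_force: [0.1, -0.1, -2.3]
opening: 0.0597
time_s: 26.1
tool_pos: [0.6134, 0.2134, 0.0534]
tcp_rot: [0.0, 0.98, 0.198, 0.0]
ft_force: [0.7, -0.6, -1.5]
opening: 0.0598
time_s: 26.35
tool_pos: [0.6134, 0.2135, 0.0533]
tcp_rot: [0.0, 0.98, 0.198, 0.0]
ft_force: [-3.5, 0.6, 4.3]
opening: 0.06
```

Contact on the mat at the expected height. Open and lift.

```bash
python3 -m jog '[[1,0,0,1,0,0,0],[1,0,0,0,0,0,0],[1,0,0,0,0,0,0],[1,0,0,0,0,0,0]]'; python3 -m jog '[[1,0,0,15,0,0,0],[1,0,0,30,0,0,0],[1,0,0,40,0,0,0],[1,0,0,50,0,0,0],[1,0,0,0,0,0,0]]'
python3 - <<'E'
from h import *
look("w19",["tumbler_center","slim_jar_center"])
E
```

```text
time_s: 26.85
tool_pos: [0.6132, 0.2134, 0.0532]
tcp_rot: [0.0, 0.98, 0.198, -0.0]
ft_force: [-0.0, 0.0, -0.2]
opening: 0.0852
time_s: 27.48
tool_pos: [0.6156, 0.214, 0.1947]
tcp_rot: [-0.0, 0.98, 0.198, 0.005]
ft_force: [0.7, 0.6, 0.5]
opening: 0.0853
tumbler_center 0.84 [0.6116 0.2163 0.0559] [274. 203.]
slim_jar_center 0.92 [0.6489 0.1069 0.0524] [408. 210.]
slim_jar_center 0.24 [0.4318 0.0775 0.0359] [328. 390.]
27.625 [0.6156 0.214  0.1947]
```

View pics/w19.png

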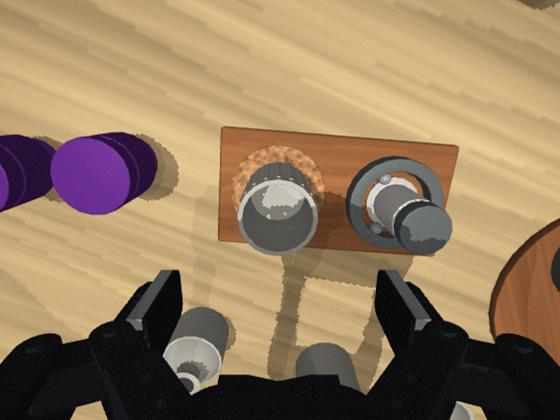

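The tumbler stands upright on the mat (rim at 278,215). Next is the vase.

```bash
python3 -m jog '[[1,-60,-2,0,0,0,0],[1,-60,-2,0,0,0,0],[1,-60,-2,0,0,0,0],[1,-60,-2,0,0,0,0],[1,0,0,0,0,0,0]]'
python3 - <<'E'
from h import *
look("w20",["vase_center"])
im=cv2.imread("pics/w20.png"); cv2.imwrite("pics/w20z.png",cv2.resize(im[50:250,170:390],None,fx=3.5,fy=3,interpolation=cv2.INTER_CUBIC))
E
```

```text
time_s: 28.25
tool_pos: [0.3681, 0.2047, 0.187]
tcp_rot: [0.0, 0.98, 0.199, -0.003]
ft_force: [0.5, 0.7, 1.2]
opening: 0.0854
28.35 [0.3681 0.2047 0.187 ]
```

View pics/w20.png

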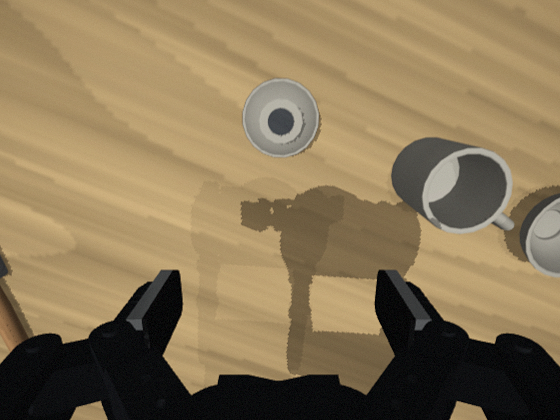

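```bash
python3 - <<'E'
from h import *
c=dict(np.load("pics/w20.npz"))
print(circ([243,319.5,78,157],.052,.03,c), p2w(280.5,121,.082,c)); print(arm.state()["tool_pos"])
E
```

```text
(array([0.42704963, 0.22749196]), array([-0.7037474 ,  0.70324849, -0.72712182,  0.89279432])) [0.4269989  0.22827551 0.082     ]
[0.37323444 0.20548718 0.18810028]
```

```bash
python3 -m jog '[[1,27,11,0,0,0,0],[1,27,11,0,0,0,0],[1,0,0,-35,0,0,0],[1,0,0,0,0,0,0]]'
python3 - <<'E'
from h import *
look("w21",[])
E
```

```text
time_s: 28.85
tool_pos: [0.427, 0.2268, 0.1508]
tcp_rot: [0.0, 0.98, 0.198, -0.003]
ft_force: [-0.6, -0.3, 0.6]
opening: 0.0853
28.9 [0.427  0.2268 0.1508]
```

View pics/w21.png

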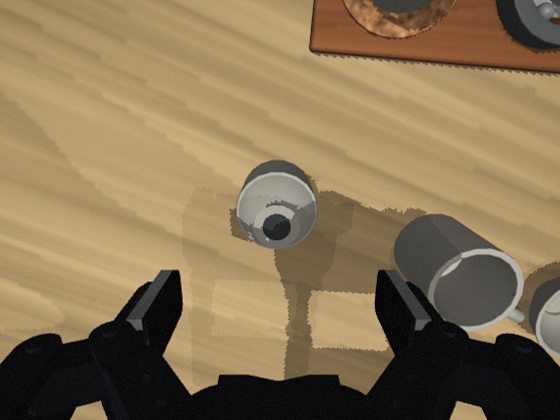

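The vase is centred (277), and the mug at (455,275) is well outside the finger sweep. Descend.

```bash
python3 -m jog '[[1,0,1,-50,0,0,0],[1,0,0,-45,0,0,0],[1,0,0,-26,0,0,0],[1,0,0,0,0,0,0]]'
python3 -m jog '[[0,0,0,0,0,0,0],[0,0,0,0,0,0,0],[0,0,0,0,0,0,0],[0,0,0,0,0,0,0]]'
```

```text
time_s: 29.4
tool_pos: [0.4272, 0.2282, 0.0318]
tcp_rot: [0.0, 0.98, 0.198, -0.001]
ft_force: [-0.3, -0.5, -0.4]
opening: 0.0852
time_s: 29.9
tool_pos: [0.4286, 0.2289, 0.0346]
tcp_rot: [-0.0, 0.98, 0.198, 0.002]
ft_force: [-2.0, -0.8, 6.9]
opening: 0.0583
```

```bash
python3 -m jog '[[0,0,0,20,0,0,0],[0,0,0,50,0,0,0],[0,0,0,50,0,0,0],[0,0,0,40,0,0,0],[0,0,0,0,0,0,0]]'
python3 - <<'E'
from h import *
look("w22",[])
E
```

```text
time_s: 30.52
tool_pos: [0.429, 0.2291, 0.1965]
tcp_rot: [-0.001, 0.98, 0.198, 0.004]
ft_force: [-0.6, 0.9, -2.7]
opening: 0.0581
30.575 [0.429  0.2291 0.1965]
```

View pics/w22.png

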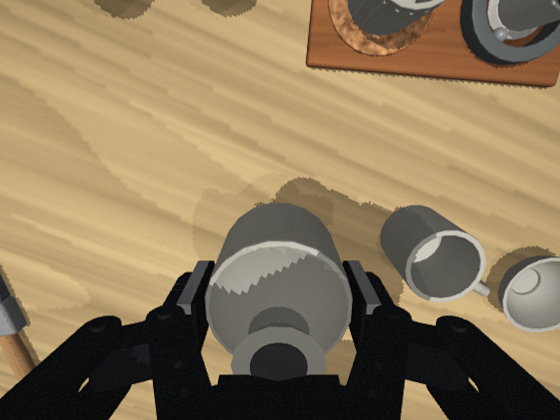

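The vase is held upright and centred. Carry it to the round mat.

```bash
python3 -m jog '[[0,18,-47,0,0,0,0],[0,18,-47,0,0,0,0],[0,18,-47,0,0,0,0],[0,18,-47,0,0,0,0],[0,18,-47,0,0,0,0]]'; python3 -m jog '[[0,18,-47,0,0,0,0],[0,18,-47,0,0,0,0],[0,18,-47,0,0,0,0],[0,18,-47,0,0,0,0],[0,0,0,0,0,0,0]]'
python3 - <<'E'
from h import *
look("w23",["round_mat"])
E
```

```text
time_s: 31.2
tool_pos: [0.5167, -0.0081, 0.1909]
tcp_rot: [-0.001, 0.98, 0.198, -0.001]
ft_force: [0.6, 0.9, -1.7]
opening: 0.0578
time_s: 31.82
tool_pos: [0.5889, -0.1978, 0.1899]
tcp_rot: [-0.0, 0.981, 0.196, -0.001]
ft_force: [0.2, 0.9, -2.1]
opening: 0.0581
round_mat 0.94 [ 0.5926 -0.1997  0.0179] [282. 185.]
31.925 [ 0.5889 -0.1978  0.1899]
```

View pics/w23.png

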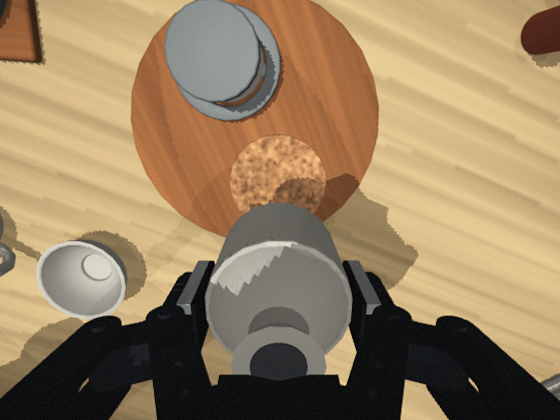

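```bash
python3 -m jog '[[0,4,2,0,0,0,0],[0,0,0,-45,0,0,0],[0,0,0,-40,0,0,0],[0,0,0,-35,0,0,0],[0,0,0,0,0,0,0]]'
python3 - <<'E'
from h import *
look("w24",[])
E
```

```text
time_s: 32.55
tool_pos: [0.5915, -0.1904, 0.0698]
tcp_rot: [-0.002, 0.98, 0.199, -0.003]
ft_force: [0.1, 0.6, -2.2]
opening: 0.0582
32.6 [ 0.5915 -0.1904  0.0698]
```

View pics/w24.png

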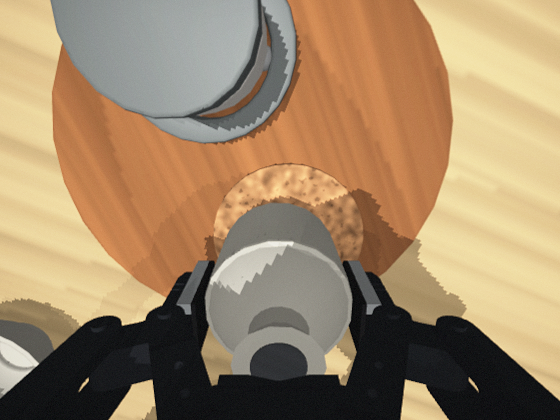

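The mat is centred at 289 and the vase at 279, so the vase is about 5–6 mm left. Move (+1,−5) and lower.

```bash
python3 -m jog '[[0,1,-5,0,0,0,0],[0,0,0,-7,0,0,0],[0,0,0,-5,0,0,0],[0,0,0,0,0,0,0]]'; python3 -m jog '[[0,0,0,-4,0,0,0],[0,0,0,0,0,0,0]]';python3 -m jog '[[0,0,0,-3,0,0,0],[0,0,0,0,0,0,0]]'
```

```text
time_s: 33.1
tool_pos: [0.5939, -0.1975, 0.0599]
tcp_rot: [-0.0, 0.98, 0.198, -0.0]
ft_force: [-0.0, 1.1, -2.9]
opening: 0.0585
time_s: 33.35
tool_pos: [0.5941, -0.1975, 0.056]
tcp_rot: [-0.0, 0.98, 0.198, -0.0]
ft_force: [-0.0, -0.3, -2.9]
opening: 0.0578
time_s: 33.6
tool_pos: [0.5941, -0.1975, 0.053]
tcp_rot: [-0.0, 0.98, 0.198, -0.0]
ft_force: [-0.7, 0.0, -1.8]
opening: 0.0582
```

```bash
python3 -m jog '[[0,0,1,-2,0,0,0],[0,0,0,0,0,0,0]]'; python3 -m jog '[[0,0,0,-2,0,0,0],[0,0,0,0,0,0,0]]';python3 -m jog '[[0,0,0,-1,0,0,0],[0,0,0,0,0,0,0]]'
```

```text
time_s: 33.85
tool_pos: [0.5941, -0.1964, 0.0511]
tcp_rot: [-0.0, 0.98, 0.198, -0.0]
ft_force: [-0.4, -0.2, -2.0]
opening: 0.058
time_s: 34.1
tool_pos: [0.5944, -0.1967, 0.0496]
tcp_rot: [0.0, 0.98, 0.198, 0.0]
ft_force: [-1.1, 0.4, 1.1]
opening: 0.0584
time_s: 34.35
tool_pos: [0.5944, -0.1967, 0.0496]
tcp_rot: [0.0, 0.98, 0.198, 0.0]
ft_force: [-3.2, 1.2, 6.5]
opening: 0.0581
```

```bash
python3 -m jog '[[1,0,0,1,0,0,0],[1,0,0,0,0,0,0],[1,0,0,0,0,0,0],[1,0,0,0,0,0,0]]'; python3 -m jog '[[1,0,0,15,0,0,0],[1,0,0,30,0,0,0],[1,0,0,40,0,0,0],[1,0,0,50,0,0,0],[1,0,0,0,0,0,0]]'; python3 -m jog '[[1,-60,-20,10,0,0,0],[1,-60,-20,0,0,0,0],[1,0,0,0,0,0,0]]'
python3 - <<'E'
from h import *
look("w25",NM)
cv2.imwrite("pics/s25.png",cv2.resize(eyes.grab_frame("scene")[110:330,130:430],None,fx=2.6,fy=2.6,interpolation=cv2.INTER_CUBIC))
for cam in ("scene","top"):
  eyes.grab_frame(cam); T=eyes.calibration(cam)["cam_to_world"]
  for n in NM+["bowl_center","mug_center"]:
    r=spotter.tip_of(n,cam)
    if r: print(cam,n,round(r[0]["confidence"],2),np.round(T[:3,:3]@np.array(r[0]["xyz"])+T[:3,3],4))
E
```

```text
time_s: 34.85
tool_pos: [0.5943, -0.1966, 0.0492]
tcp_rot: [0.0, 0.98, 0.198, -0.0]
ft_force: [-0.3, -0.0, 0.3]
opening: 0.0852
time_s: 35.48
tool_pos: [0.5965, -0.1976, 0.1904]
tcp_rot: [0.003, 0.98, 0.198, 0.004]
ft_force: [-0.9, 0.0, 0.0]
opening: 0.0854
time_s: 35.85
tool_pos: [0.4726, -0.2363, 0.1939]
tcp_rot: [-0.001, 0.981, 0.196, -0.001]
ft_force: [0.8, -0.6, 0.7]
opening: 0.0852
vase_center 0.91 [ 0.5874 -0.1957  0.056 ] [288.  37.]
36.3 [ 0.4726 -0.2363  0.1939]
scene slim_jar_center 0.73 [0.6532 0.1116 0.0535]
scene wide_jar_center 0.95 [ 0.6743 -0.1139  0.0516]
scene tumbler_center 0.84 [0.6134 0.2156 0.0549]
scene vase_center 0.75 [ 0.5931 -0.1929  0.0546]
scene rect_socket 0.84 [0.6484 0.1112 0.0133]
scene rect_mat 0.62 [0.6132 0.2155 0.0163]
scene round_socket 0.57 [ 0.6687 -0.1152  0.0091]
scene round_mat 0.78 [ 0.5977 -0.189   0.0159]
scene bowl_center 0.56 [ 0.4348 -0.0522  0.0182]
scene mug_center 0.79 [0.4354 0.0826 0.0389]
top slim_jar_center 0.59 [0.6511 0.1126 0.0551]
top wide_jar_center 0.8 [0.5846 0.3569 0.0415]
top tumbler_center 0.86 [0.6105 0.2155 0.0546]
top vase_center 0.87 [ 0.5936 -0.1953  0.0541]
top rect_socket 0.74 [0.6456 0.1114 0.0153]
top rect_mat 0.9 [0.6093 0.22   0.015 ]
top round_socket 0.84 [ 0.6711 -0.1177  0.0079]
top round_mat 0.66 [ 0.5942 -0.1917  0.0124]
top bowl_center 0.89 [ 0.4368 -0.0533  0.0181]
top mug_center 0.71 [0.4346 0.0792 0.0411]
```

View pics/w25.png

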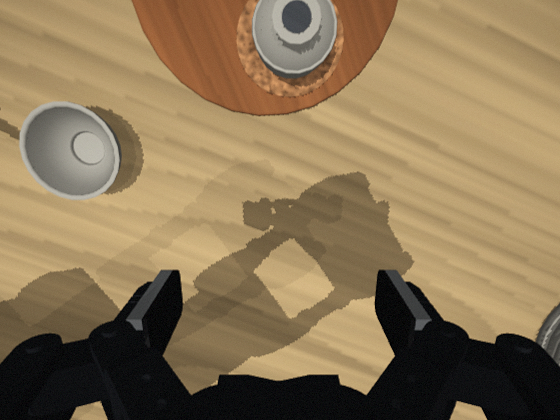

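View pics/s25.png

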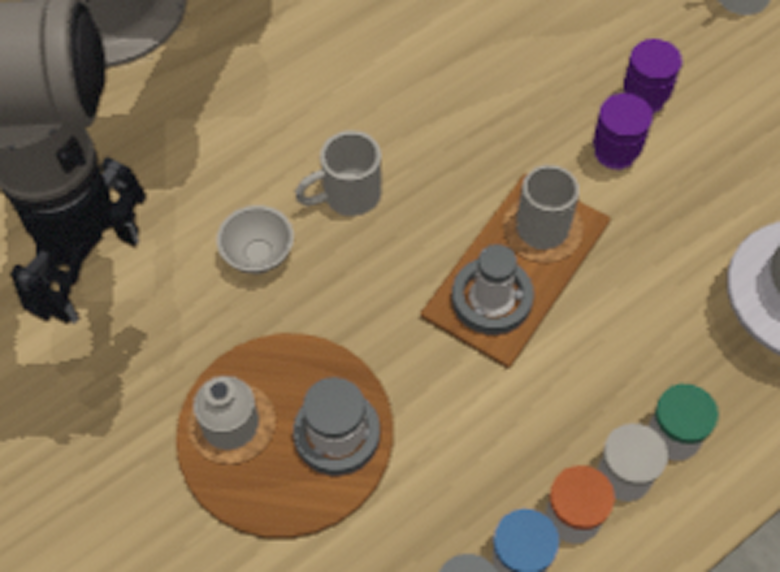

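All four pieces stand upright in place, and the bowl and mug have not moved. Handing in.

```bash
python3 - <<'E'
from rig import job
print(job.close_job())
E
```

```text
the job is handed in; nothing more can be done
None
```

Both kits are made up and the job is handed in at about 37 s on the robot clock. No verdict came back, so what follows is from my own checks.

- **Jars:** The slim jar is in the rectangular carrier's socket and the grey-lidded wide jar is in the round carrier's. Both were pushed past the balls until the TCP stopped within about 0.3 mm of where I predicted the socket floor. The last pushes read about 9 to 12 N.
- **Pots:** The tumbler stands on the rectangular carrier's mat and the vase on the round carrier's mat. Both are upright and looked centred to within a few mm.
- **Heights:** The last scene and wrist checks gave centre heights of 0.0535 m (slim jar), 0.0516 m (wide jar), 0.0549 m (tumbler) and 0.0546–0.056 m (vase), all in line with being seated.
- **Bowl and mug:** Their estimated positions agree with the first measurements to within a few mm, inside the network's noise.
- **Release:** The gripper was open and the arm clear of everything at the end.

Three checks disagreed or fell short:

- The top camera's best wide-jar hit was one of the purple look-alikes. The scene camera and the picture showed the right jar in the socket.
- The scene network put each jar about 5 mm from its socket point. That is close to its own 4 mm error and less than the 7 mm of play the ring leaves.
- In its last picture the wrist camera detected only the vase.

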